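Click the burnisher rest onto the turntable's rail

ROBOT

A 7-joint arm with a two-finger parallel gripper is mounted at the origin on the work surface. World frame = base frame: x ahead of the robot, y to its left, z up, the work surface at z = 0. Lengths are in m, angles in degrees, forces in N, time in s.
With the tool pointing down it reaches from about 0.425 to 0.875 m from the base axis. Payload 4.7 kg.
Tool frame: the origin (TCP) lies on the centre line of the jaws, within the pads' length; the fingertips stand 11 mm ahead of it and the grasp point (between the pads) lies 8 mm behind it; z points along the fingers, y is the direction in which the jaws open and shut (so a half turn about z gives the same grasp; the last joint's range is limited). The gripper opens to 87 mm and grips with 3 to 60 N. Pads are 19 mm wide; open, the fingers measure 117 mm over their backs; the gripper's body (75 mm by 190 mm) begins 51 mm behind the grasp point.
Start: joints at [74.605, 18.392, -4.016, 83.108, 1.295, 78.541, -3.26], TCP at [0.181, -0.624, 0.234] pointing down, gripper open.
Joint ranges: [-163.93, 163.93], [-17.29, 119.83], [-79.2, 71.16], [3.27, 140.29], [-89.18, 269.18], [5.43, 117.66], [-154.24, 154.24]. Speed limits (degrees/s): [147.25, 147.25, 180, 180, 180, 180, 180].

INTERFACE

Orientations are given as [roll, pitch, yaw] about the fixed x, y, z axes, in that order (R = Rz(yaw) Ry(pitch) Rx(roll)).
In Python, from cell import env gives the robot as it stands.
- The arm moves only by the tool servo_tool, never from a script. Its argument "moves" is text: rows parted by semicolons, each of 7 numbers parted by spaces: the shift along the tool's x, y, z as a fraction of full scale, then the turn, a rotation vector about the tool's x, y, z as a fraction of full scale, then the gripper's target within -1 to 1 (shut at 1, half-way at 0, fully open at -1). A call has 1 to 20 rows; each row shifts and turns the pose as measured when the row begins, along the tool's axes as they then stand; what a row does not reach is not made up. Full scale, the value 1, is 1000 mm for a shift and 0.5 rad for a turn. A row lasts 1/12 s, in which the tool goes at most 41.7 mm and 7.16 degrees, less where a joint would pass 70% of its speed; a pose out of reach is approached as far as the arm can. A call with a number of a shift or a turn outside -1 to 1 is refused whole. A call with a gripper value outside its range is refused whole. The fingers move at their own pace and stop on an object; "squeeze" is the grip in N (left out, the last holds). Time passes only in rows, so rows that do not move let the fingers close. It gives the time, the measured TCP pose, the force and the opening at its end, in the units of the state.
- env.get_obs(): the state, without advancing time (a new reading comes with each control period).
- env.read_camera(name): name is "scene" or "side" or "wrist"; returns a dict with "img" (420x560x3 uint8, red, green, blue), "range_z" (420x560 float32, m along the optical axis (not along the pixel's ray), 0 where there is no reading), "mtx" (3x3 intrinsics, pixels), "k1" (the pictures are not rectified: a ray, as slopes to the right and down, at radius r is drawn at 1 + k1 r^2 times it, then the intrinsics apply), "T" (4x4, takes a point from camera to world coordinates); the wrist camera has in their place "hand_eye" (4x4, takes a point from camera to tool coordinates, whose origin is the TCP and whose axes are the flange's). Camera axes: x right, y up, looking along -z (the intrinsics and any distortion apply to the point x, -y, -z); pixel columns grow to the right and rows downward; lengths in m; the calibration is good to about 2 mm. A picture is of the moment at which its call begins: read the wrist's pose just before it.
- env.sign_off(): hands the job in, once; it reports no verdict.
The state is a dict: "time_s": time; "qpos": joint angles; "joint_velocities": joint speeds; "effort": joint torques, N m; "tool_pos": TCP position; "tool_rot": TCP orientation; "force": force on the tool from outside, world axes, zero at the start; "wrist_torque": the same for the moment, N m; "grip_width": finger opening in m.
Only numpy, scipy, OpenCV 4.12 (cv2) and the standard library are available. Lean on these libraries where they do the work, as an engineer would, in place of code of your own. Each camera call takes 0.05 s, during which the arm holds its last target.

TASK

Take the slotted burnisher rest out of its wooden cradle and slide it along the turntable's T-rail until the spring roller clicks into the notch under it and holds it there; do not stop short and do not push on past the click. The cradle lets you take it only by its ends, and by its ends it cannot be brought home on the rail, so put it down and take it again by its sides. Leave it clicked home, sitting flat on the rail, and let go, with everything else on the bench where it was.

Things in the scene. Friction and masses are not known exactly. Their poses are not given: they have to be found in the camera images.
- rest: Burnisher rest: aluminium block faced with boxwood, 64 mm long (x), 50 wide (y), 38 high (z), about 0.2 kg; origin under its centre. A T-slot runs right through along x. Long sides flat and full. Same from both ends: either may go first. Starts upright in the cradle, underside 4 mm above the bench, its x along the cradle's x.
- rest_slot (a point): Centre of the T-slot's channel, 13 mm above the rest's underside. Channel 34 mm wide, from 7 to 19 mm height; below it a gap 19 mm wide between two lips 7 mm thick. Over the last 11 mm at each end the roof ramps up to 27 mm, so the middle of an end face is solid only from 27 to 38 mm height.
- rest_notch (a point): Middle of the channel's roof, 19 mm above the rest's underside: here a V-notch crosses the slot, 13 mm wide at its mouth, 8 mm deep. The spring roller must end up in it.
- cradle: Fixed wooden cradle of the rest; origin under its centre at bench level, x along the rest's length. Floor 4 mm; two walls 64 mm long, 44 mm high stand 3 mm off the rest's long sides (outer faces 37 mm from the middle): no finger fits there. Lips 9 mm high cross both ends 34 to 39 mm from the middle; the ends are otherwise open. The rest lifts straight up.
- stand: Fixed cast aluminium turntable with T-rail. Origin at the rail's mouth (free end) at bench level; x points along the rail to the turntable, z up. Rail head 31 mm wide, 35 to 44 mm height; neck 14 mm wide; foot 44 mm wide, 6 high. On the rail the rest's underside is 25 to 28 mm above the bench; at 26.5 it has 1.5 mm play up, down and to each side.
- rail_mouth (a point): Tip of the rail head, 39.5 mm above the bench, straight above the stand's origin. Over the first 16 mm the head widens from 23 mm wide and 37.5 to 41.5 mm height to its full section. The rest is threaded on here, moving along the stand's +x.
- rail_zone (a point): Top of the rail 86 mm from the mouth: middle of the zone where the spring roller may be. An iron index block is clamped on the rail at a place that differs each time and is not measured: its roller (8 mm diameter, 7 mm proud of the rail) lies 68 to 104 mm from the mouth. Home is the rest's middle over the roller. A side knob under it stays below 21 mm height.
- turntable_top (a point): Centre of the turntable's top, 59 mm high, 262 mm from the mouth; radius 60 mm; a black ball on it reaches 122 mm. Nearer, an iron fence 40 mm wide and 75 mm high is part of the index block, 44 mm beyond the roller: at home 12 mm stay free before the rest's leading end, too little for a finger, enough to push the rest past the click.
- detent (a joint): How far the spring roller is pressed down, m: 0 = up (7 mm proud); 0.004 to 0.007 under the flat roof of the rest's slot; under 0.002 once sprung into the notch. Spring 3 N at 0, plus 0.5 N per mm. Pushing the rest onto it takes 4 to 8 N, dropping in it draws the rest on, pushing past the click takes 15 to 25 N. Let go within 2 mm of home, the spring centres the rest.
- burnisher: Bystander: boxwood burnisher stick, 140 mm long along its x, 18 mm thick, lying; origin under its middle.
- washer: Bystander: flat copper spacer washer, 36 mm across, 5 mm high; origin under its centre.
- cup: Bystander: glazed grey celadon cup, 68 mm across, 58 mm high; origin under its centre.
- jar: Bystander: dark lacquer jar with a wooden cap, 54 mm across, 75 mm high; origin under its centre.
- tin: Bystander: flat steel tin, 64 mm across, 30 mm high; origin under its centre.
- block: Bystander: cork sanding block 100 x 45 x 30 mm; origin under its centre.
Mind the look-alikes: they are no part of the job. What is shaped like the cradle but red is not meant.

How it is judged:
By the outcome, as a careful person would: the job done as asked, in the order asked, and still so for the second after the job is handed in, with the robot touching nothing.
It also fails if it takes over 72 s, if anything falls off the work surface, if the arm or the gripper's body presses on something with over 40 N, if the wrist force passes 120 N, or if a joint passes its speed limit or range.

## Working session

There is one attempt and no reset: what is moved stays moved. The work goes in short steps, Python scripts to look and compute and a tool call to move; the robot and the scene stay as the last step left them, time stands still between calls to the robot, and variables do not carry over. Pictures are saved under pics/ and viewed, and the job is handed in when it is done.

Besides the shell and the picture viewer there is one more tool, called in YAML: its name, and indented under it one key for each argument. servo_tool: Moves the arm, as the interface text tells. Its arguments: {"type":"object","properties":{"moves":{"type":"string"},"squeeze":{"type":"number"}},"required":["moves"]}

```bash
ls; mkdir -p pics
cat > h.py <<'E'
import numpy as np, cv2
from cell import env
from scipy.spatial.transform import Rotation as R
def cam(n):
    o=env.get_obs(); d=env.read_camera(n)
    if 'T' not in d:
        T=np.eye(4); T[:3,3]=o['tool_pos']; T[:3,:3]=R.from_euler('xyz',o['tool_rot'],degrees=True).as_matrix()
        d['T']=T@d['hand_eye']
    return d
def rays(d,uv):
    uv=np.atleast_2d(np.float64(uv))
    p=cv2.undistortPoints(uv[:,None],d['mtx'],np.array([d['k1'],0,0,0,0.]))[:,0]
    return np.c_[p[:,0],-p[:,1],-np.ones(len(p))]
def pts(d,uv):
    uv=np.atleast_2d(uv); z=d['range_z'][uv[:,1].astype(int),uv[:,0].astype(int)]
    c=rays(d,uv)*z[:,None]
    return c@d['T'][:3,:3].T+d['T'][:3,3]
def onz(d,uv,z):
    r=rays(d,uv)@d['T'][:3,:3].T; o=d['T'][:3,3]
    return o+r*((z-o[2])/r[:,2])[:,None]
def cloud(d):
    h,w=d['range_z'].shape
    u,v=np.meshgrid(np.arange(w),np.arange(h)); uv=np.c_[u.ravel(),v.ravel()]
    P=pts(d,uv); P[d['range_z'].ravel()==0]=np.nan
    return P.reshape(h,w,3)
def proj(d,P):
    c=(np.atleast_2d(P)-d['T'][:3,3])@d['T'][:3,:3]
    q=np.c_[c[:,0],-c[:,1],-c[:,2]]
    return cv2.projectPoints(q,np.zeros(3),np.zeros(3),d['mtx'],np.array([d['k1'],0,0,0,0.]))[0][:,0]
def save(d,n): cv2.imwrite('pics/'+n+'.png',d['img'][:,:,::-1])
E
python3 - <<'E'
from h import *
print(env.get_obs())
for n in ['scene','side','wrist']:
    d=cam(n); save(d,n+'0'); print(n,d['T'].round(3).tolist(),d['mtx'].round(1).tolist(),d['k1'],d.get('hand_eye'))
    np.savez('/tmp/'+n+'0.npz',**d)
E
```

```text
pics
{'time_s': 0.0, 'qpos': array([74.60394901, 18.4385567 , -4.01621992, 83.17333087,  1.29461377,
       78.53927486, -3.26069448]), 'joint_velocities': array([ 0.01630256,  0.00383772,  0.00501707, -0.00570326, -0.0238477 ,
       -0.00745691,  0.05941789]), 'effort': array([-2.46348254e-04, -4.91288316e+01, -4.04060371e-01, -3.12530744e+01,
       -6.38854830e-02,  4.36437281e-02,  1.72824857e-04]), 'tool_pos': array([ 0.18120638, -0.6236981 ,  0.23248103]), 'tool_rot': array([-1.79894058e+02,  5.00797028e-03,  1.62056521e+01]), 'force': array([-0.42044912, -1.02939104, -0.5650564 ]), 'wrist_torque': array([ 0.00198353,  0.04179018, -0.00772859]), 'grip_width': 0.08687798606499395}
scene [[0.254, -0.738, 0.625, 1.317], [0.967, 0.185, -0.175, -0.171], [0.014, 0.649, 0.761, 0.991], [0.0, 0.0, 0.0, 1.0]] [[448.0, 0.0, 283.9], [0.0, 448.0, 207.2], [0.0, 0.0, 1.0]] -0.06992418199057092 None
side [[-0.844, 0.317, -0.434, 0.098], [-0.537, -0.468, 0.702, 0.773], [0.019, 0.825, 0.565, 0.671], [0.0, 0.0, 0.0, 1.0]] [[435.2, 0.0, 285.0], [0.0, 435.2, 202.5], [0.0, 0.0, 1.0]] -0.06432720167117066 None
wrist [[0.28, 0.93, 0.24, 0.247], [-0.96, 0.271, 0.069, -0.605], [-0.001, -0.25, 0.968, 0.384], [0.0, 0.0, 0.0, 1.0]] [[368.1, 0.0, 277.5], [0.0, 368.1, 214.8], [0.0, 0.0, 1.0]] 0.023290746638709277 [[ 5.89829377e-04  9.68278096e-01  2.49874329e-01  6.83561818e-02]
 [ 9.99999751e-01 -4.74025670e-04 -5.23625445e-04 -9.08737615e-05]
 [-3.88568203e-04  2.49874576e-01 -9.68278134e-01 -1.51635565e-01]
 [ 0.00000000e+00  0.00000000e+00  0.00000000e+00  1.00000000e+00]]
```

View pics/scene0.png

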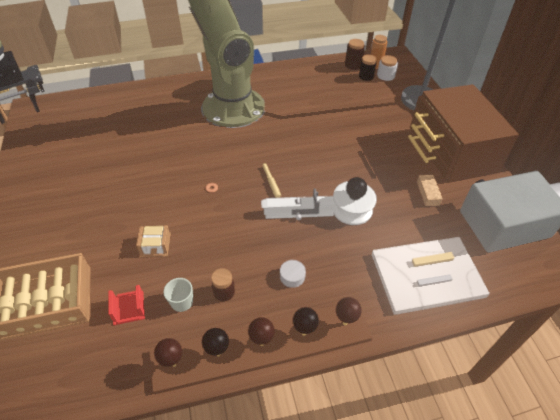

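View pics/side0.png

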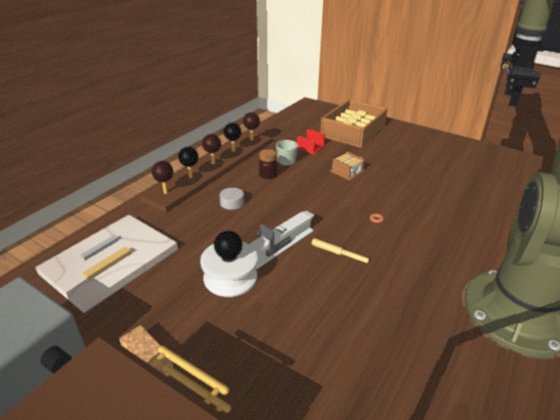

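View pics/wrist0.png

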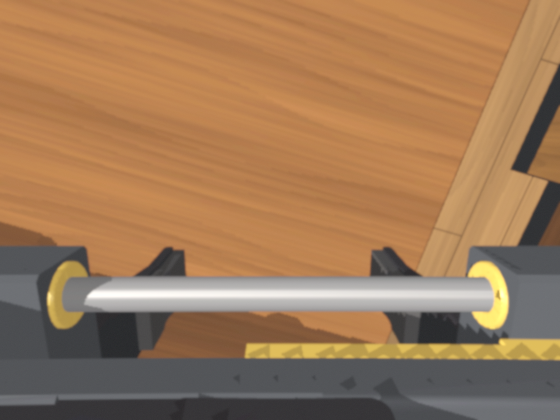

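Scene: the wooden cradle holding the rest is at (154,240). Look-alikes are the red empty cradle at (127,304), the wooden tray of sticks at (40,295), and the cork block at (430,190). The stand's rail mouth is at about (264,207) and the index block at about (316,200). I'll check with close crops and clouds.

Run:
```python
from h import *
a=np.load('/tmp/scene0.npz');b=np.load('/tmp/side0.npz')
def crop(d,x0,x1,y0,y1,s): return cv2.resize(d['img'][y0:y1,x0:x1,::-1],None,fx=s,fy=s,interpolation=cv2.INTER_CUBIC)
A=crop(a,120,190,215,265,5);B=crop(a,255,385,165,235,5)
C=crop(b,320,375,145,185,6);D=crop(b,195,325,200,300,5)
cv2.imwrite('pics/c1.png',np.vstack([cv2.resize(A,(350,250)),B[:,:650][:350,:350]]) )
def pad(x,w,h): return cv2.copyMakeBorder(x,0,h-x.shape[0],0,w-x.shape[1],cv2.BORDER_CONSTANT)
cv2.imwrite('pics/c1.png',np.vstack([pad(A,650,250),B])); cv2.imwrite('pics/c2.png',np.vstack([pad(cv2.resize(C,(330,240))[:,:],650,240),D[:350]]))
for n,d in(('scene',a),('side',b)):
    P=cloud(d); np.save('/tmp/P'+n,P)
    print(n,np.nanmedian(P[...,2][(P[...,2]<.05)&(P[...,2]>-.05)]))
```

```text
scene 0.001069211879482057
side -0.0012442650814319944
```

View pics/c1.png

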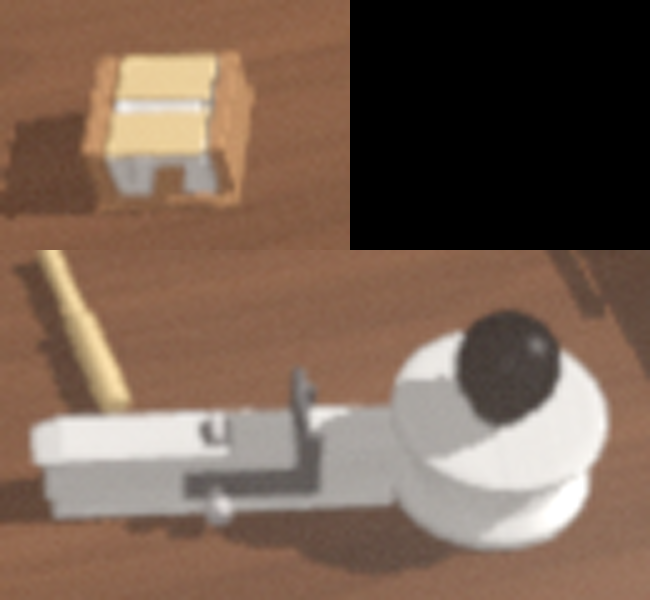

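View pics/c2.png

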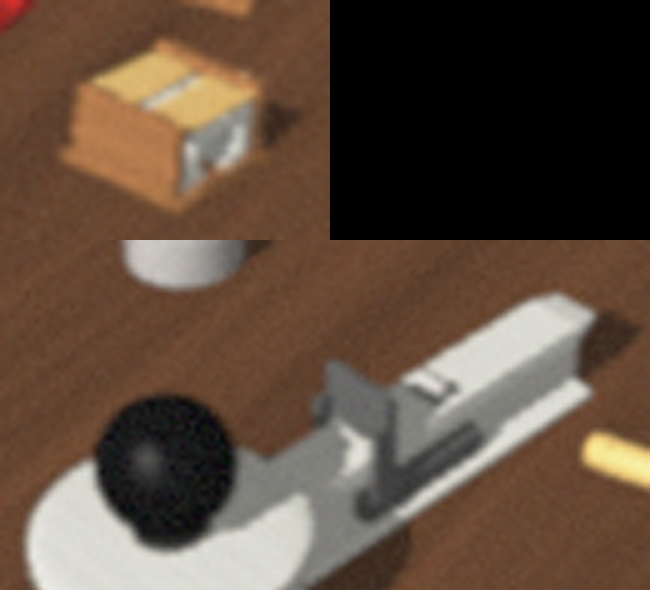

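The crops confirm it: a wooden cradle with a boxwood-faced, T-slotted aluminium rest, its open ends roughly along world x. On the stand the roller is at scene ~(298,251), with the dark fence beyond it. Next I measure positions from both views.

Run:
```python
from h import *
for n,cr,st in(('scene',(120,190,215,265),(255,385,165,235)),('side',(320,375,145,185),(195,325,200,300))):
    P=np.load('/tmp/P'+n+'.npy')
    x0,x1,y0,y1=cr;Q=P[y0:y1,x0:x1].reshape(-1,3)
    t=Q[(Q[:,2]>.035)&(Q[:,2]<.06)]
    print(n,'cradle+rest top n',len(t),t.mean(0).round(4),np.percentile(t[:,2],[10,50,90]).round(4))
    r=cv2.minAreaRect(t[:,:2].astype(np.float32)*1000);print('  rect',r)
    x0,x1,y0,y1=st;Q=P[y0:y1,x0:x1].reshape(-1,3)
    tt=Q[(Q[:,2]>.05)&(Q[:,2]<.066)]
    if len(tt)>5:
        A=np.c_[2*tt[:,:2],np.ones(len(tt))];s=np.linalg.lstsq(A,(tt[:,:2]**2).sum(1),rcond=None)[0];print('  turntable bbox',cv2.minEnclosingCircle(tt[:,:2].astype(np.float32)),np.median(tt[:,2]))
    h=Q[(Q[:,2]>.038)&(Q[:,2]<.049)]
    r=cv2.minAreaRect(h[:,:2].astype(np.float32)*1000);print('  rail rect',r,np.median(h[:,2]))
    print('line',cv2.fitLine(h[:,:2].astype(np.float32),cv2.DIST_HUBER,0,.001,.001).ravel())
```

```text
scene cradle+rest top n 558 [ 0.5518 -0.3156  0.0422] [0.0379 0.0425 0.0457]
  rect ((549.7932739257812, -315.8453674316406), (73.47312927246094, 65.46809387207031), 78.69419860839844)
  turntable bbox ((0.5475889444351196, 0.19556626677513123), 0.11094345152378082) 0.05850450578111155
  rail rect ((546.2413940429688, 137.43443298339844), (307.5938720703125, 62.524288177490234), 69.3418960571289) 0.04374798282951475
line [0.23280446 0.97252357 0.5317375  0.08839642]
side cradle+rest top n 286 [ 0.547  -0.3115  0.0396] [0.037  0.0398 0.0418]
  rect ((547.7926635742188, -314.2013854980469), (78.30367279052734, 68.86868286132812), 78.63407897949219)
  turntable bbox ((0.5479511618614197, 0.19939841330051422), 0.11011076718568802) 0.05679054813162171
  rail rect ((518.6171264648438, 153.81764221191406), (319.1817626953125, 85.26905059814453), 76.96053314208984) 0.04221637413559526
line [0.16081716 0.9869842  0.52759475 0.10920539]
```

```bash
cat > plan.py <<'E'
from h import *
def now():
    o=env.get_obs(); return np.array(o['tool_pos']),R.from_euler('xyz',o['tool_rot'],degrees=True)
def rows(tgt,yaw,n=None,g=-1,p=None,r=None,vmax=.038):
    """tool down at tgt, yaw of tool x"""
    if p is None: p,r=now()
    rt=R.from_euler('xyz',[180,0,yaw],degrees=True); tgt=np.array(tgt)
    dr=(r.inv()*rt).as_rotvec(); d=tgt-p
    k=n or int(max(np.ceil(np.linalg.norm(d)/vmax),np.ceil(np.linalg.norm(dr)/.115),1))
    out=[]
    for i in range(k):
        s=r.inv().apply(d/k); out.append(' '.join('%g'%x for x in np.r_[s.round(4),(dr/k/.5).round(3),g]+0)); r=r*R.from_rotvec(dr/k)
    print(k,'rows:'); print('; '.join(out)); return tgt,rt
def st():
    o=env.get_obs();print('t%.2f pos'%o['time_s'],np.round(o['tool_pos'],4),'rot',np.round(o['tool_rot'],2),'F',np.round(o['force'],1),'w%.4f'%o['grip_width'],'q7 %.0f'%o['qpos'][6])
E
python3 - <<'E'
from plan import *
rows([.539,-.364,.23],78.7)
E
```

```text
12 rows:
0.0347 -0.0125 0.0002 0 0 -0.182 -1; 0.0357 -0.0093 0.0002 0 0 -0.182 -1; 0.0364 -0.006 0.0002 0 0 -0.182 -1; 0.0368 -0.0027 0.0002 0 0 -0.182 -1; 0.0368 0.0007 0.0002 0 0 -0.182 -1; 0.0366 0.004 0.0002 0 0 -0.182 -1; 0.0361 0.0073 0.0002 0 0 -0.182 -1; 0.0353 0.0106 0.0002 0 0 -0.182 -1; 0.0342 0.0137 0.0002 0 0 -0.182 -1; 0.0328 0.0168 0.0002 0 0 -0.182 -1; 0.0311 0.0197 0.0002 0 0 -0.182 -1; 0.0292 0.0224 0.0002 0 0 -0.182 -1
```

servo_tool:
  moves: "0.035 -0.0125 0 0 0 -0.18 -1; 0.036 -0.009 0 0 0 -0.18 -1; 0.036 -0.006 0 0 0 -0.18 -1; 0.037 -0.003 0 0 0 -0.18 -1; 0.037 0.001 0 0 0 -0.18 -1; 0.037 0.004 0 0 0 -0.18 -1; 0.036 0.007 0 0 0 -0.18 -1; 0.035 0.011 0 0 0 -0.18 -1; 0.034 0.014 0 0 0 -0.18 -1; 0.033 0.017 0 0 0 -0.18 -1; 0.031 0.02 0 0 0 -0.18 -1; 0.029 0.022 0 0 0 -0.18 -1; 0 0 0 0 0 0 -1"

```text
time_s: 1.23
tool_pos: [0.5454, -0.3498, 0.2247]
tool_rot: [-179.5, -0.3, 80.5]
force: [0.2, 1.6, 0.7]
grip_width: 0.0873
```

Run:
```python
from plan import *
st(); d=cam('wrist'); st(); save(d,'w1'); np.savez('/tmp/w1.npz',**d)
```

```text
t1.23 pos [ 0.5454 -0.3498  0.2247] rot [-179.5    -0.34   80.46] F [0.2 1.6 0.7] w0.0873 q7 15
t1.28 pos [ 0.5427 -0.3529  0.2246] rot [-179.38   -0.19   80.14] F [ 0.5  0.3 -0.9] w0.0870 q7 15
```

View pics/w1.png

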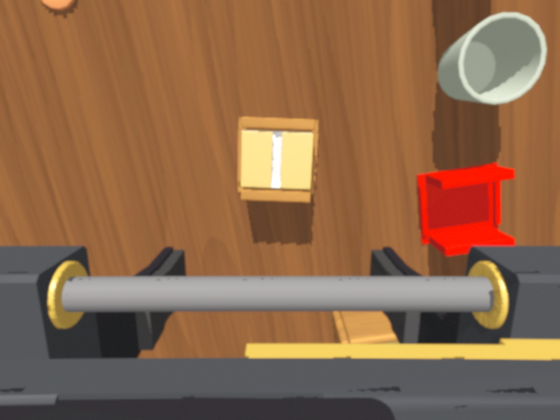

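```bash
cat > top.py <<'E'
from h import *
def rect(d,box,zlo,zhi,show=True):
    P=cloud(d); x0,x1,y0,y1=box; Q=P[y0:y1,x0:x1].reshape(-1,3); t=Q[(Q[:,2]>zlo)&(Q[:,2]<zhi)]
    r=cv2.minAreaRect(t[:,:2].astype(np.float32)*1000); print(len(t),'zmed %.4f'%np.median(t[:,2]),'mean',t.mean(0).round(4),'rect',np.round(r[0],1),np.round(r[1],1),round(r[2],2)); return t
E
python3 - <<'E'
from top import *
d=dict(np.load('/tmp/w1.npz'))
rect(d,(230,330,105,210),.034,.06)
P=cloud(d)
print('bench',np.nanmedian(P[10:100,150:400,2]))
print(onz(d,[[239,118],[318,120],[312,202],[241,201]],.044).round(4)); print(onz(d,[[242,130],[314,130],[311,190],[241,190]],.042).round(4))
print(d['T'].round(3))
E
```

```text
5474 zmed 0.0426 mean [ 0.5488 -0.3155  0.0424] rect [ 548.7 -316.1] [74.1 64.2] 78.59
bench 0.00046791794322442737
[[ 0.5228 -0.2745  0.044 ]
 [ 0.5905 -0.2875  0.044 ]
 [ 0.575  -0.3591  0.044 ]
 [ 0.5104 -0.3475  0.044 ]]
[[ 0.5232 -0.2849  0.042 ]
 [ 0.5861 -0.2954  0.042 ]
 [ 0.5758 -0.3483  0.042 ]
 [ 0.5121 -0.3377  0.042 ]]
[[ 0.986  0.158  0.048  0.558]
 [-0.165  0.957  0.24  -0.284]
 [-0.008 -0.245  0.97   0.377]
 [ 0.     0.     0.     1.   ]]
```

Run:
```python
from plan import *
rows([.5488,-.316,.10],78.6)
```

```text
4 rows:
0.0092 0.0003 0.0312 -0.005 -0.002 0.013 -1; 0.0093 0.0001 0.0312 -0.005 -0.002 0.013 -1; 0.0093 0 0.0312 -0.005 -0.002 0.013 -1; 0.0093 -0.0002 0.0312 -0.005 -0.002 0.013 -1
```

servo_tool:
  moves: "0.009 0 0.031 -0.005 -0.002 0.013 -1; 0.009 0 0.031 -0.005 -0.002 0.013 -1; 0.009 0 0.031 -0.005 -0.002 0.013 -1; 0.009 0 0.031 -0.005 -0.002 0.013 -1; 0 0 0 0 0 0 -1; 0 0 0 0 0 0 -1; 0 0 0 0 0 0 -1"

```text
time_s: 1.87
tool_pos: [0.545, -0.3236, 0.0977]
tool_rot: [-180.0, 0.4, 78.0]
force: [-0.3, -0.4, 0.4]
grip_width: 0.087
```

Run:
```python
from plan import *
st(); rows([.5488,-.316,.029],78.6,n=3)
```

```text
t1.87 pos [ 0.545  -0.3236  0.0977] rot [-179.95    0.43   77.99] F [-0.3 -0.4  0.4] w0.0870 q7 8
3 rows:
0.0029 0.0007 0.0229 -0.001 0.005 -0.007 -1; 0.0028 0.0007 0.0229 -0.001 0.005 -0.007 -1; 0.0028 0.0007 0.0229 -0.001 0.005 -0.007 -1
```

servo_tool:
  moves: "0.008 0.002 0 0 0.01 -0.02 -1; 0 0 0 0 0 0 -1; 0 0 0.02 0 0 0 -1; 0 0 0 0 0 0 -1; 0 0 0 0 0 0 -1"

```text
time_s: 2.28
tool_pos: [0.5532, -0.3225, 0.0875]
tool_rot: [179.2, 0.5, 78.3]
force: [0.2, 0.1, 0.8]
grip_width: 0.0868
```

Run:
```python
from plan import *
st(); rows([.5488,-.316,.029],78.6,n=3)
```

```text
t2.28 pos [ 0.5532 -0.3225  0.0875] rot [179.24   0.51  78.31] F [0.2 0.1 0.8] w0.0868 q7 8
3 rows:
0.002 -0.0021 0.0195 0.009 0.006 -0.003 -1; 0.0019 -0.002 0.0195 0.009 0.006 -0.003 -1; 0.0019 -0.0019 0.0195 0.009 0.006 -0.003 -1
```

servo_tool:
  moves: "0 0 0 0 0 0 -1"

```text
time_s: 2.37
tool_pos: [0.5535, -0.323, 0.0887]
tool_rot: [179.2, 0.5, 78.3]
force: [-0.3, 0.7, -0.8]
grip_width: 0.0876
```

servo_tool:
  moves: "0 0 0 0 0 0 -1"

```text
time_s: 2.45
tool_pos: [0.5542, -0.3235, 0.0902]
tool_rot: [179.1, 0.6, 78.3]
force: [-0.8, -0.3, -0.0]
grip_width: 0.087
```

servo_tool:
  moves: "0 0 0 0 0 0 -1"

```text
time_s: 2.53
tool_pos: [0.5546, -0.3239, 0.0913]
tool_rot: [179.0, 0.6, 78.3]
force: [-0.0, -0.3, 0.8]
grip_width: 0.0872
```

servo_tool:
  moves: "0 -0.004 0 0 0 0 -1"

```text
time_s: 2.62
tool_pos: [0.5517, -0.3233, 0.0922]
tool_rot: [178.9, 0.6, 78.3]
force: [0.0, 0.9, -0.5]
grip_width: 0.087
```

servo_tool:
  moves: "0 0 0 0 0 0 -1"

```text
time_s: 2.7
tool_pos: [0.5511, -0.3234, 0.0925]
tool_rot: [178.9, 0.7, 78.3]
force: [-0.2, -0.7, -0.3]
grip_width: 0.0873
```

servo_tool:
  moves: "0.005 0 0 0 0 0 -1"

```text
time_s: 2.78
tool_pos: [0.5516, -0.3198, 0.0928]
tool_rot: [178.9, 0.7, 78.2]
force: [0.9, -0.9, -0.3]
grip_width: 0.0871
```

servo_tool:
  moves: "0 0 0 0 0 0 -1"

```text
time_s: 2.87
tool_pos: [0.552, -0.3183, 0.093]
tool_rot: [178.9, 0.7, 78.2]
force: [1.1, 1.0, 0.5]
grip_width: 0.0872
```

Run:
```python
from plan import *
st(); rows([.5488,-.316,.060],78.6,n=4)
```

```text
t2.87 pos [ 0.552  -0.3183  0.093 ] rot [178.88   0.66  78.23] F [1.1 1.  0.5] w0.0872 q7 8
4 rows:
0.0005 -0.0011 0.0082 0.01 0.006 -0.003 -1; 0.0005 -0.001 0.0082 0.01 0.006 -0.003 -1; 0.0004 -0.001 0.0082 0.01 0.006 -0.003 -1; 0.0004 -0.0009 0.0082 0.01 0.006 -0.003 -1
```

servo_tool:
  moves: "0.0005 -0.001 0.008 0.01 0.006 -0.003 -1; 0.0005 -0.001 0.008 0.01 0.006 -0.003 -1; 0.0005 -0.001 0.008 0.01 0.006 -0.003 -1; 0.0005 -0.001 0.008 0.01 0.006 -0.003 -1; 0 0 0 0 0 0 -1"

```text
time_s: 3.28
tool_pos: [0.5482, -0.3148, 0.0571]
tool_rot: [-179.8, -0.1, 78.7]
force: [-0.5, 0.1, -0.7]
grip_width: 0.0872
```

Run:
```python
from plan import *
st(); rows([.5488,-.316,.029],78.6,n=4)
```

```text
t3.28 pos [ 0.5482 -0.3148  0.0571] rot [-1.7981e+02 -1.0000e-01  7.8670e+01] F [-0.5  0.1 -0.7] w0.0872 q7 7
4 rows:
-0.0003 0.0002 0.007 -0.002 -0.001 0.001 -1; -0.0003 0.0002 0.007 -0.002 -0.001 0.001 -1; -0.0003 0.0002 0.007 -0.002 -0.001 0.001 -1; -0.0003 0.0002 0.007 -0.002 -0.001 0.001 -1
```

servo_tool:
  moves: "0 0 0.007 -0.002 0 0 -1; 0 0 0.007 -0.002 0 0 -1; 0 0 0.007 -0.002 0 0 -1; 0 0 0.004 -0.002 0 0 -1; 0 0 0.001 0 0 0 -1; 0 0 0 0 0 0 -1"

```text
time_s: 3.78
tool_pos: [0.5471, -0.3144, 0.0261]
tool_rot: [-179.9, -0.2, 78.7]
force: [0.7, -0.3, -0.8]
grip_width: 0.0868
```

Run:
```python
from plan import *
st(); rows([.5488,-.316,.028],78.6,n=1)
```

```text
t3.78 pos [ 0.5471 -0.3144  0.0261] rot [-179.88   -0.18   78.66] F [ 0.7 -0.3 -0.8] w0.0868 q7 7
1 rows:
-0.0013 0.002 -0.0019 -0.004 -0.006 0.002 -1
```

servo_tool:
  moves: "-0.0015 0.002 -0.002 -0.004 -0.006 0.002 -1; -0.0005 0.0005 0 0 0 0 -1; 0 0 0 0 0 0 1; 0 0 0 0 0 0 1; 0 0 0 0 0 0 1; 0 0 0 0 0 0 1"
  squeeze: 25

```text
time_s: 4.28
tool_pos: [0.5506, -0.3178, 0.0301]
tool_rot: [179.8, 0.1, 78.6]
force: [0.0, -0.1, -0.1]
grip_width: 0.0678
```

servo_tool:
  moves: "0 0 0 0 0 0 1; 0 0 0 0 0 0 1; 0 0 0 0 0 0 1"

```text
time_s: 4.53
tool_pos: [0.5503, -0.3178, 0.0302]
tool_rot: [179.8, 0.1, 78.6]
force: [-0.6, 0.3, -0.7]
grip_width: 0.0637
```

Run:
```python
from plan import *
st()
```

```text
t4.53 pos [ 0.5503 -0.3178  0.0302] rot [1.7984e+02 8.0000e-02 7.8590e+01] F [-0.6  0.3 -0.7] w0.0637 q7 7
```

servo_tool:
  moves: "0 0 -0.005 0 0 0 1; 0 0 -0.008 0 0 0 1; 0 0 -0.008 0 0 0 1; 0 0 -0.008 0 0 0 1; 0 0 -0.008 0 0 0 1; 0 0 -0.008 0 0 0 1; 0 0 -0.008 0 0 0 1; 0 0 -0.012 0 0 0 1; 0 0 -0.012 0 0 0 1; 0 0 -0.008 0 0 0 1; 0 0 -0.004 0 0 0 1; 0 0 0 0 0 0 1"

```text
time_s: 5.53
tool_pos: [0.5501, -0.3172, 0.1296]
tool_rot: [179.8, 0.1, 78.6]
force: [-0.3, 0.3, -1.8]
grip_width: 0.0633
```

Run:
```python
from plan import *
st()
a=dict(np.load('/tmp/scene0.npz'))
print('washer',onz(a,[[212,188]],.005),'burn',onz(a,[[265,166],[278,193]],.009), 'mouth~',onz(a,[[263,207]],.04),'jar,tin',onz(a,[[222,280],[292,273]],.03),'cup',onz(a,[[180,295]],.03))
d=cam('scene'); save(d,'scene1')
d=cam('wrist'); save(d,'w2')
```

```text
t5.53 pos [ 0.5501 -0.3172  0.1296] rot [1.7981e+02 9.0000e-02 7.8610e+01] F [-0.3  0.3 -1.8] w0.0633 q7 9
washer [[ 0.38184376 -0.13417828  0.005     ]] burn [[0.33264855 0.04052648 0.009     ]
 [0.45294678 0.05191512 0.009     ]] mouth~ [[ 0.52119659 -0.00867537  0.04      ]] jar,tin [[ 0.71978077 -0.15900697  0.03      ]
 [ 0.74256311  0.01454365  0.03      ]] cup [[ 0.73680338 -0.26488655  0.03      ]]
```

View pics/scene1.png

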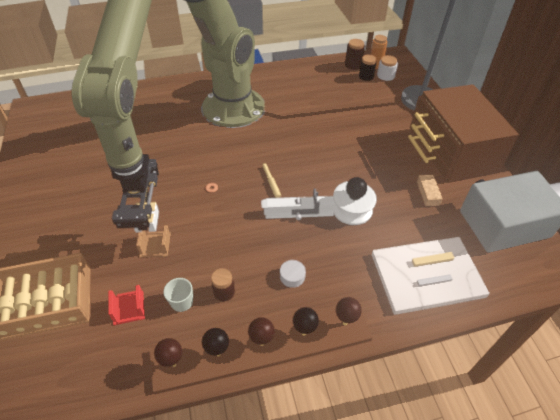

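View pics/w2.png

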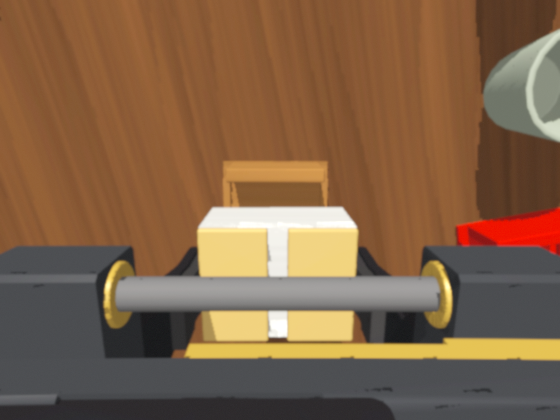

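Both views show the rest held level between the jaws, and the empty cradle at scene (155,240). I'll put it down on free bench near (0.54,-0.15), turned in line with the rail.

Run:
```python
from plan import *
rows([.54,-.15,.115],-12,g=1)
```

```text
14 rows:
0.0116 -0.003 0.0009 0 0 0.226 1; 0.0111 -0.0043 0.0009 0 0 0.226 1; 0.0106 -0.0055 0.0009 0 0 0.226 1; 0.0099 -0.0067 0.0009 0 0 0.226 1; 0.0091 -0.0078 0.0009 0 0 0.226 1; 0.0081 -0.0087 0.0009 0 0 0.226 1; 0.0071 -0.0096 0.0009 0 0 0.226 1; 0.006 -0.0103 0.0009 0 0 0.226 1; 0.0048 -0.011 0.0009 0 0 0.226 1; 0.0035 -0.0114 0.0009 0 0 0.226 1; 0.0022 -0.0117 0.0009 0 0 0.226 1; 0.0009 -0.0119 0.0009 0 0 0.226 1; -0.0005 -0.0119 0.0009 0 0 0.226 1; -0.0018 -0.0118 0.0009 0 0 0.226 1
```

servo_tool:
  moves: "0.0116 -0.003 0.001 0 0 0.22 1; 0.011 -0.0043 0.001 0 0 0.22 1; 0.0106 -0.0055 0.001 0 0 0.22 1; 0.01 -0.0067 0.001 0 0 0.22 1; 0.009 -0.0078 0.001 0 0 0.22 1; 0.008 -0.0087 0.001 0 0 0.22 1; 0.007 -0.0096 0.001 0 0 0.22 1; 0.006 -0.0103 0.001 0 0 0.22 1; 0.0048 -0.011 0.001 0 0 0.22 1; 0.0035 -0.0114 0.001 0 0 0.22 1; 0.0022 -0.0117 0.001 0 0 0.22 1; 0.001 -0.012 0.001 0 0 0.22 1; -0.0005 -0.012 0.001 0 0 0.22 1; -0.002 -0.012 0.001 0 0 0.1 1; 0 0 0 0 0 0 1; 0 0 0 0 0 0 1; 0 0 0 0 0 0 1"

```text
time_s: 7.05
tool_pos: [0.531, -0.1404, 0.0983]
tool_rot: [-179.7, 1.4, -10.4]
force: [0.1, 0.2, -3.9]
grip_width: 0.064
```

Run:
```python
from plan import *
st();rows([.54,-.15,.05],-12,g=1,n=8)
d=cam('wrist'); save(d,'w3'); np.savez('/tmp/w3.npz',**d)
```

```text
t7.05 pos [ 0.531  -0.1404  0.0983] rot [-179.74    1.44  -10.4 ] F [ 0.1  0.2 -3.9] w0.0640 q7 -92
8 rows:
0.0015 0.001 0.006 -0.001 0.006 0.007 1; 0.0015 0.001 0.006 -0.001 0.006 0.007 1; 0.0014 0.001 0.006 -0.001 0.006 0.007 1; 0.0014 0.001 0.006 -0.001 0.006 0.007 1; 0.0014 0.001 0.006 -0.001 0.006 0.007 1; 0.0014 0.001 0.006 -0.001 0.006 0.007 1; 0.0014 0.001 0.006 -0.001 0.006 0.007 1; 0.0014 0.001 0.006 -0.001 0.006 0.007 1
```

View pics/w3.png

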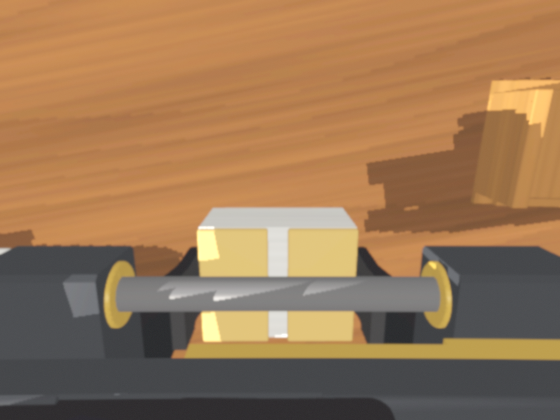

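servo_tool:
  moves: "0.0015 0.001 0.006 0 0.006 0.007 1; 0.0015 0.001 0.008 0 0.006 0.007 1; 0.0015 0.001 0.008 0 0.006 0.007 1; 0.0015 0.001 0.008 0 0.006 0.007 1; 0.0015 0.001 0.008 0 0.006 0.007 1; 0.0015 0.001 0.008 0 0.006 0.007 1; 0.001 0 0.006 0 0.006 0.007 1; 0 0 0.002 0 0.005 0.005 1; 0 0 0 0 0 0 1; 0 0 0 0 0 0 1"

```text
time_s: 7.93
tool_pos: [0.5379, -0.1536, 0.0359]
tool_rot: [-179.8, 0.2, -12.4]
force: [-0.5, 0.2, -1.4]
grip_width: 0.0633
```

Run:
```python
from plan import *
st();rows([.54,-.15,.029],-12,g=1,n=3)
```

```text
t7.93 pos [ 0.5379 -0.1536  0.0359] rot [-1.7983e+02  1.5000e-01 -1.2380e+01] F [-0.5  0.2 -1.4] w0.0633 q7 -94
3 rows:
0.0004 -0.0013 0.0023 -0.002 0.002 -0.004 1; 0.0004 -0.0013 0.0023 -0.002 0.002 -0.004 1; 0.0004 -0.0013 0.0023 -0.002 0.002 -0.004 1
```

Descend gently until contact shows in the force.

servo_tool:
  moves: "0 0 0.003 -0.002 0.002 0 1; 0 0 0.002 -0.002 0.002 0 1; 0 0 0.002 0 0 0 1; 0 0 0.001 0 0 0 1; 0 0 0 0 0 0 1"

```text
time_s: 8.35
tool_pos: [0.5391, -0.1533, 0.0287]
tool_rot: [-180.0, -0.1, -12.3]
force: [-0.2, 0.6, -2.5]
grip_width: 0.0636
```

Run:
```python
from plan import *
st()
```

```text
t8.35 pos [ 0.5391 -0.1533  0.0287] rot [-1.7997e+02 -1.4000e-01 -1.2330e+01] F [-0.2  0.6 -2.5] w0.0636 q7 -94
```

servo_tool:
  moves: "0 0 0.0015 0 0 0 1; 0 0 0.001 0 0 0 1; 0 0 0 0 0 0 1"

```text
time_s: 8.6
tool_pos: [0.5395, -0.1533, 0.0263]
tool_rot: [-180.0, -0.2, -12.3]
force: [-0.1, -0.1, -2.6]
grip_width: 0.0637
```

servo_tool:
  moves: "0 0 0.001 0 0 0 1; 0 0 0.001 0 0 0 1; 0 0 0 0 0 0 1"

```text
time_s: 8.85
tool_pos: [0.5399, -0.1534, 0.0265]
tool_rot: [180.0, -0.2, -12.3]
force: [-0.1, 0.1, -2.6]
grip_width: 0.0638
```

servo_tool:
  moves: "0 0 0.002 0 0 0 1; 0 0 0.002 0 0 0 1"

```text
time_s: 9.02
tool_pos: [0.5405, -0.1535, 0.026]
tool_rot: [179.9, -0.2, -12.3]
force: [-9.5, 1.5, 19.7]
grip_width: 0.0635
```

Run:
```python
from plan import *
st()
d=cam('side'); save(d,'side2'); P=cloud(d); uv=proj(d,[[.54,-.15,.03]])[0]; print(uv)
x,y=uv.astype(int)
cv2.imwrite('pics/s2.png',cv2.resize(d['img'][max(y-50,0):y+50,x-70:x+70,::-1],None,fx=5,fy=5,interpolation=cv2.INTER_CUBIC))
```

```text
t9.02 pos [ 0.5405 -0.1535  0.026 ] rot [179.93  -0.21 -12.31] F [-9.5  1.5 19.7] w0.0635 q7 -95
[324.87218757 186.69114866]
```

View pics/s2.png

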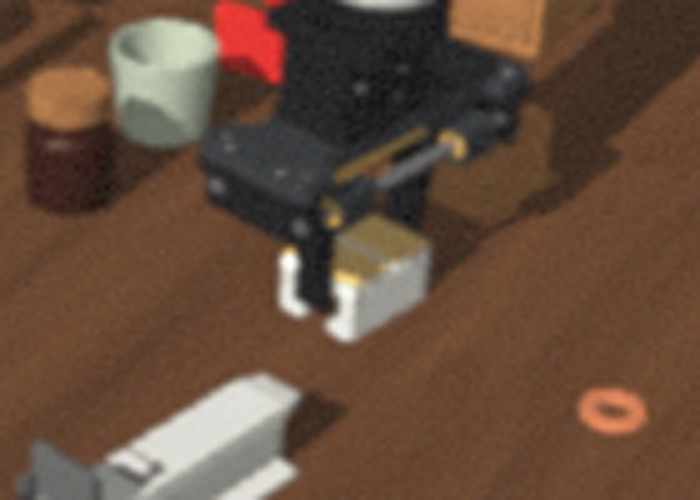

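It is on the bench (20 N contact, underside flat). Open and lift.

servo_tool:
  moves: "0 0 0 0 0 0 1; 0 0 0 0 0 0 -1; 0 0 0 0 0 0 -1; 0 0 0 0 0 0 -1; 0 0 0 0 0 0 -1; 0 0 0 0 0 0 -1; 0 0 0 0 0 0 -1"

```text
time_s: 9.65
tool_pos: [0.5426, -0.1541, 0.0271]
tool_rot: [179.9, -0.5, -12.3]
force: [0.4, 0.2, 0.6]
grip_width: 0.0861
```

Run:
```python
from plan import *
st()
```

```text
t9.65 pos [ 0.5426 -0.1541  0.0271] rot [179.92  -0.48 -12.32] F [0.4 0.2 0.6] w0.0861 q7 -95
```

servo_tool:
  moves: "0 0 -0.008 0 0 0 -1; 0 0 -0.015 0 0 0 -1; 0 0 -0.02 0 0 0 -1; 0 0 -0.025 0 0 0 -1; 0 0 -0.025 0 0 0 -1; 0 0 -0.025 0 0 0 -1"

```text
time_s: 10.15
tool_pos: [0.5367, -0.1523, 0.1445]
tool_rot: [-180.0, 0.4, -12.3]
force: [0.7, 0.1, 0.2]
grip_width: 0.0873
```

Run:
```python
from plan import *
st(); rows([.535,-.195,.23],77)
```

```text
t10.15 pos [ 0.5367 -0.1523  0.1445] rot [-179.97    0.35  -12.28] F [0.7 0.1 0.2] w0.0873 q7 -92
14 rows:
0.0005 0.003 -0.0061 -0.001 0.001 -0.223 -1; 0.0002 0.003 -0.0061 -0.001 0.001 -0.223 -1; -0.0002 0.003 -0.0061 -0.001 0.001 -0.223 -1; -0.0005 0.003 -0.0061 -0.001 0.001 -0.223 -1; -0.0008 0.0029 -0.0061 -0.001 0.001 -0.223 -1; -0.0012 0.0028 -0.0061 -0.001 0.001 -0.223 -1; -0.0015 0.0027 -0.0061 -0.001 0.001 -0.223 -1; -0.0018 0.0025 -0.0061 -0.001 0.001 -0.223 -1; -0.002 0.0023 -0.0061 -0.001 0.001 -0.223 -1; -0.0023 0.0021 -0.0061 -0.001 0.001 -0.223 -1; -0.0025 0.0018 -0.0061 -0.001 0.001 -0.223 -1; -0.0027 0.0015 -0.0061 -0.001 0.001 -0.223 -1; -0.0028 0.0012 -0.0061 -0.001 0.001 -0.223 -1; -0.0029 0.0009 -0.0061 -0.001 0.001 -0.223 -1
```

servo_tool:
  moves: "0.0005 0.003 -0.006 0 0 -0.22 -1; 0 0.003 -0.006 0 0 -0.22 -1; 0 0.003 -0.006 0 0 -0.22 -1; -0.0005 0.003 -0.006 0 0 -0.22 -1; -0.001 0.003 -0.006 0 0 -0.22 -1; -0.001 0.003 -0.006 0 0 -0.22 -1; -0.0015 0.0027 -0.006 0 0 -0.22 -1; -0.002 0.0025 -0.006 0 0 -0.22 -1; -0.002 0.0023 -0.006 0 0 -0.22 -1; -0.0023 0.002 -0.006 0 0 -0.22 -1; -0.0025 0.002 -0.006 0 0 -0.22 -1; -0.003 0.0015 -0.006 0 0 -0.22 -1; -0.003 0.001 -0.006 0 0 -0.22 -1; -0.003 0.001 -0.006 0 0 -0.12 -1; 0 0 0 0 0 0 -1; 0 0 0 0 0 0 -1"

```text
time_s: 11.48
tool_pos: [0.5388, -0.1972, 0.2516]
tool_rot: [179.1, 0.2, 77.5]
force: [-0.1, -0.6, -0.5]
grip_width: 0.0869
```

Run:
```python
from plan import *
st(); d=cam('wrist'); save(d,'w4'); np.savez('/tmp/w4.npz',**d)
```

```text
t11.48 pos [ 0.5388 -0.1972  0.2516] rot [1.7912e+02 1.7000e-01 7.7470e+01] F [-0.1 -0.6 -0.5] w0.0869 q7 2
```

View pics/w4.png

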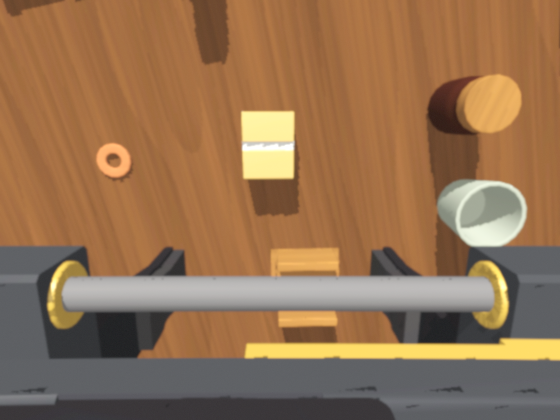

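Run:
```python
from plan import *
from top import *
d=dict(np.load('/tmp/w4.npz')); rect(d,(230,310,100,195),.030,.06)
print(onz(d,[[241,111],[295,111],[294,179],[242,179]],.038).round(4))
rows([.535,-.10,.23],77)
```

```text
3374 zmed 0.0382 mean [ 0.5428 -0.153   0.0379] rect [ 542.5 -153.8] [62.7 50. ] 77.72
[[ 0.5249 -0.1169  0.038 ]
 [ 0.5751 -0.128   0.038 ]
 [ 0.5608 -0.1917  0.038 ]
 [ 0.5101 -0.1804  0.038 ]]
3 rows:
0.0314 -0.0084 0.007 0.011 0.002 0.005 -1; 0.0314 -0.0085 0.0071 0.011 0.002 0.005 -1; 0.0313 -0.0085 0.0071 0.011 0.002 0.005 -1
```

servo_tool:
  moves: "0.035 -0.009 0.006 0.01 0 0 -1; 0.035 -0.009 0.006 0.01 0 0 -1; 0.035 -0.008 0.006 0.01 0 0 -1; 0.02 0 0 0 0 0 -1; 0 0 0 0 0 0 -1; 0 0 0 0 0 0 -1"

```text
time_s: 12.03
tool_pos: [0.5395, -0.0658, 0.2302]
tool_rot: [-179.9, 0.3, 76.7]
force: [-0.1, -1.0, -0.3]
grip_width: 0.0872
```

Run:
```python
from plan import *
st(); d=cam('wrist'); save(d,'w5'); np.savez('/tmp/w5.npz',**d)
```

```text
t12.03 pos [ 0.5395 -0.0658  0.2302] rot [-179.9     0.26   76.7 ] F [-0.1 -1.  -0.3] w0.0872 q7 -12
```

View pics/w5.png

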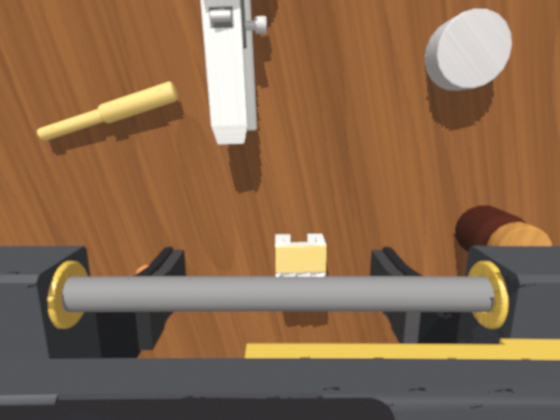

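servo_tool:
  moves: "0.03 -0.005 0 0 0 0 -1; 0.03 -0.005 0 0 0 0 -1; 0.015 0 0 0 0 0 -1; 0 0 0 0 0 0 -1; 0 0 0 0 0 0 -1; 0 0 0 0 0 0 -1"

```text
time_s: 12.58
tool_pos: [0.5477, 0.0004, 0.2293]
tool_rot: [-179.9, 0.5, 75.6]
force: [-0.5, -0.9, -0.3]
grip_width: 0.0871
```

Run:
```python
from plan import *
st(); d=cam('wrist'); save(d,'w6'); np.savez('/tmp/w6.npz',**d)
```

```text
t12.58 pos [5.477e-01 4.000e-04 2.293e-01] rot [-179.92    0.47   75.62] F [-0.5 -0.9 -0.3] w0.0871 q7 -21
```

View pics/w6.png

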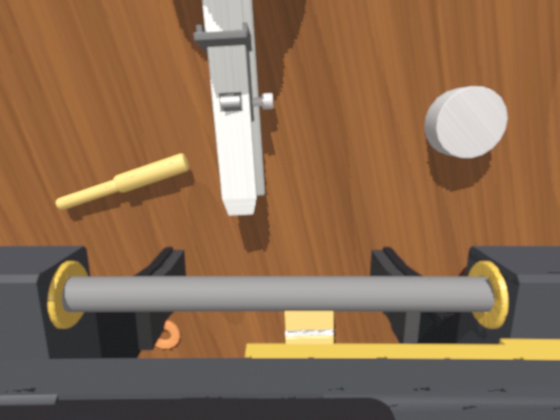

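Run:
```python
from h import *
out=[]
for n,box,ym in(('w5',(195,265,0,150),None),('w6',(190,275,0,225),None)):
    d=dict(np.load('/tmp/%s.npz'%n)); P=cloud(d);x0,x1,y0,y1=box
    Q=P[y0:y1,x0:x1].reshape(-1,3); h=Q[(Q[:,2]>.0365)&(Q[:,2]<.0465)]
    top=h[h[:,2]>.0425]
    c=top[:,:2].mean(0)
    u=np.array([np.cos(np.radians(77)),np.sin(np.radians(77))])
    for it in range(4):
        # midline from edges in bins along u (exclude block area)
        v=np.array([-u[1],u[0]]); s=(top[:,:2]-c)@u; w=(top[:,:2]-c)@v
        S=[];M=[];W=[]
        for b in np.arange(s.min()+.004,s.max(),.004):
            m=abs(s-b)<.002
            if m.sum()>15:
                lo,hi=np.percentile(w[m],[1,99]); S.append(b);M.append((lo+hi)/2);W.append(hi-lo)
        S,M,W=map(np.array,(S,M,W)); g=(W>.028)&(W<.033)
        k=np.polyfit(S[g],M[g],1); c=c+v*k[1]; u=u+v*k[0]; u/=np.linalg.norm(u)
    v=np.array([-u[1],u[0]])
    sh=(h[:,:2]-c)@u; wh=(h[:,:2]-c)@v; mid=abs(wh)<.008
    tip=sh[mid].min(); mouth=c+u*tip
    print(n,'yaw',np.degrees(np.arctan2(u[1],u[0])).round(2),'mouth',mouth.round(4),'widths',np.round(W[g]*1000,1)[:12],'resid mm',(1000*np.std(M[g]-np.polyval(k,S[g]))).round(2),'ztop',np.median(top[:,2]).round(4))
    # height profile
    QQ=Q[np.isfinite(Q[:,2])]; s=(QQ[:,:2]-mouth)@u; w=(QQ[:,:2]-mouth)@v
    for b in np.arange(-.004,.15,.004):
        m=(abs(s-b)<.002)&(abs(w)<.006)&(QQ[:,2]>.02)
        if m.any(): print('%d:%.1f/%.1f'%(b*1000,np.median(QQ[m,2])*1000,QQ[m,2].max()*1000),end=' ')
    print()
```

```text
w5 yaw 78.97 mouth [ 0.509  -0.0102] widths [28.2 30.3 30.6 30.4 30.  30.6 30.7 29.8 30.5 30.3 30.2 30.1] resid mm 0.14 ztop 0.0444
0:42.2/43.1 4:42.7/44.4 8:43.3/44.7 12:43.6/45.9 16:44.3/45.9 20:44.6/46.3 24:44.4/46.4 28:44.4/46.6 32:44.4/46.5 36:44.4/46.2 39:44.6/46.2 44:44.4/45.9 48:44.5/45.8 52:44.5/46.8 55:44.4/46.5 60:44.5/46.6 64:44.5/46.0 68:44.5/46.7 72:44.5/46.7 76:44.4/46.8 80:44.2/45.9 83:44.3/45.9 88:44.5/46.0 92:44.4/46.5 96:45.1/51.0 100:50.7/53.2 104:50.8/52.6 108:44.8/46.3 112:44.6/46.3 115:44.5/45.1 
w6 yaw 78.93 mouth [ 0.509  -0.0104] widths [28.2 30.1 30.8 29.9 29.7 30.6 29.6 30.2 30.4 30.3 30.2 29.9] resid mm 0.2 ztop 0.0444
0:41.9/43.4 4:42.7/43.9 8:43.0/44.5 12:43.7/44.9 16:44.2/45.7 20:44.5/45.8 24:44.5/45.8 28:44.3/46.1 32:44.4/45.9 36:44.6/46.3 39:44.1/45.9 44:44.6/46.1 48:44.5/45.7 52:44.4/45.8 55:44.3/46.4 60:44.5/45.9 64:44.3/46.1 68:44.3/46.3 72:44.3/46.4 76:44.5/46.4 80:44.3/45.8 83:44.4/46.1 88:44.4/46.4 92:44.4/45.7 96:45.1/47.2 100:50.7/53.4 104:50.7/52.6 108:44.9/47.1 112:44.4/46.1 115:44.4/46.3 120:44.6/46.3 124:44.3/46.0 128:44.6/46.6 132:44.7/46.6 136:44.5/46.7 140:44.5/46.3 144:44.2/77.0 148:71.6/77.8
```

Run:
```python
from h import *
d=np.load('/tmp/w6.npz');cv2.imwrite('pics/c6.png',cv2.resize(d['img'][0:225,180:290,::-1],None,fx=2.6,fy=2.6,interpolation=cv2.INTER_CUBIC))
```

```text
(no output)
```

View pics/c6.png

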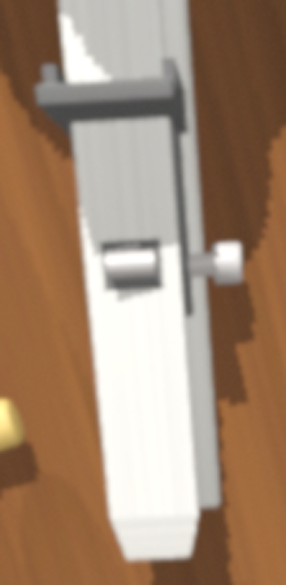

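Both wrist views agree: mouth at (0.509,-0.010), yaw 79.0°, rail top 44.4 mm. The roller is about 102 mm from the mouth, and the fence face at about 145-146 mm supports that. The rest is at (0.5425,-0.154), yaw 77.7°, top 38 mm. Next I regrasp it by the sides.

Run:
```python
from plan import *
st();rows([.5425,-.154,.09],77.7,n=8)
```

```text
t12.63 pos [ 5.477e-01 -5.000e-04  2.292e-01] rot [-179.92    0.5    75.55] F [-0.2 -0.8 -0.2] w0.0871 q7 -21
8 rows:
-0.0186 0.0042 0.0176 0 0.002 -0.009 -1; -0.0186 0.0041 0.0175 0 0.002 -0.009 -1; -0.0187 0.004 0.0175 0 0.002 -0.009 -1; -0.0187 0.0039 0.0175 0 0.002 -0.009 -1; -0.0187 0.0038 0.0175 0 0.002 -0.009 -1; -0.0188 0.0037 0.0175 0 0.002 -0.009 -1; -0.0188 0.0036 0.0174 0 0.002 -0.009 -1; -0.0189 0.0035 0.0174 0 0.002 -0.009 -1
```

servo_tool:
  moves: "-0.0186 0.004 0.0175 0 0.002 -0.009 -1; -0.0186 0.004 0.0175 0 0.002 -0.009 -1; -0.0187 0.004 0.0175 0 0.002 -0.009 -1; -0.0187 0.004 0.0175 0 0.002 -0.009 -1; -0.0187 0.004 0.0175 0 0.002 -0.009 -1; -0.0187 0.0035 0.0175 0 0.002 -0.009 -1; -0.0187 0.0035 0.0175 0 0.002 -0.009 -1; -0.015 0.0035 0.01 0 0.002 -0.009 -1; 0 0 0 0 0 0 -1; 0 0 0 0 0 0 -1"

```text
time_s: 13.47
tool_pos: [0.5385, -0.1759, 0.0933]
tool_rot: [179.9, 0.4, 76.2]
force: [0.4, 1.1, -0.0]
grip_width: 0.087
```

Run:
```python
from plan import *
st();rows([.5425,-.154,.058],77.7,n=4)
```

```text
t13.47 pos [ 0.5385 -0.1759  0.0933] rot [179.88   0.38  76.24] F [ 0.4  1.1 -0. ] w0.0870 q7 -5
4 rows:
0.0056 -0.0003 0.0088 0.001 0.003 -0.013 -1; 0.0056 -0.0003 0.0088 0.001 0.003 -0.013 -1; 0.0056 -0.0003 0.0088 0.001 0.003 -0.013 -1; 0.0056 -0.0002 0.0088 0.001 0.003 -0.013 -1
```

servo_tool:
  moves: "0.0055 0 0.008 0 0.003 -0.013 -1; 0.0055 0 0.008 0 0.003 -0.013 -1; 0.0055 0 0.008 0 0.003 -0.013 -1; 0.0045 0 0.006 0 0.003 -0.01 -1; 0.001 0 0.002 0 0 0 -1; 0 0 0 0 0 0 -1"

```text
time_s: 13.97
tool_pos: [0.5459, -0.1485, 0.0609]
tool_rot: [179.7, -0.1, 78.0]
force: [0.9, -0.3, 0.5]
grip_width: 0.087
```

Run:
```python
from plan import *
st();rows([.5425,-.154,.0145],77.7,n=5)
```

```text
t13.97 pos [ 0.5459 -0.1485  0.0609] rot [ 1.7966e+02 -6.0000e-02  7.8020e+01] F [ 0.9 -0.3  0.5] w0.0870 q7 -7
5 rows:
-0.0012 -0.0005 0.0093 0.002 0 0.002 -1; -0.0012 -0.0005 0.0093 0.002 0 0.002 -1; -0.0012 -0.0005 0.0093 0.002 0 0.002 -1; -0.0012 -0.0004 0.0093 0.002 0 0.002 -1; -0.0012 -0.0004 0.0093 0.002 0 0.002 -1
```

servo_tool:
  moves: "-0.0015 -0.0005 0.009 0.002 0 0.002 -1; -0.0015 -0.0005 0.009 0.002 0 0.002 -1; -0.0012 -0.0005 0.009 0.002 0 0.002 -1; -0.0012 -0.0005 0.008 0.002 0 0.002 -1; -0.001 -0.0005 0.003 0 0 0 -1; 0 0 0 0 0 0 -1; 0 0 0 0 0 0 -1"

```text
time_s: 14.55
tool_pos: [0.5417, -0.1541, 0.0183]
tool_rot: [180.0, -0.1, 77.8]
force: [-0.2, -1.1, -0.3]
grip_width: 0.0869
```

Run:
```python
from plan import *
st();rows([.5425,-.154,.0145],77.7,n=2)
```

```text
t14.55 pos [ 0.5417 -0.1541  0.0183] rot [ 1.7997e+02 -6.0000e-02  7.7840e+01] F [-0.2 -1.1 -0.3] w0.0869 q7 -7
2 rows:
0.0002 0.0004 0.0019 0.001 -0.001 0.002 -1; 0.0002 0.0004 0.0019 0.001 -0.001 0.002 -1
```

servo_tool:
  moves: "0 0.0005 0.002 0 0 0 -1; 0 0.0005 0.002 0 0 0 -1; 0 0 0 0 0 0 -1; 0 0 0 0 0 0 1; 0 0 0 0 0 0 1; 0 0 0 0 0 0 1; 0 0 0 0 0 0 1; 0 0 0 0 0 0 1; 0 0 0 0 0 0 1; 0 0 0 0 0 0 1; 0 0 0 0 0 0 1"
  squeeze: 25

```text
time_s: 15.47
tool_pos: [0.5439, -0.1549, 0.0156]
tool_rot: [179.8, -0.0, 77.8]
force: [0.8, -0.4, -0.5]
grip_width: 0.0499
```

Run:
```python
from plan import *
st()
```

```text
t15.47 pos [ 0.5439 -0.1549  0.0156] rot [ 1.7981e+02 -2.0000e-02  7.7810e+01] F [ 0.8 -0.4 -0.5] w0.0499 q7 -8
```

Side grasp is good (49.9 mm). Lift and move in front of the mouth.

```bash
cat > rail.py <<'E'
from plan import *
M=np.array([.5090,-.0103]); Y=78.95; U=np.array([np.cos(np.radians(Y)),np.sin(np.radians(Y))]); V=np.array([-U[1],U[0]])
def tgt(s,z,lat=0): return np.r_[M+U*s+V*lat,z]
def rs():
    o=env.get_obs(); p=np.array(o['tool_pos']); q=p[:2]-M; F=np.array(o['force']); e=np.array(o['tool_rot'])
    print('t%.2f s=%.2f lat(left+)=%.2f z=%.2f mm | rot %s | F along %.1f left %.1f up %.1f w %.1f'%(o['time_s'],q@U*1e3,q@V*1e3,p[2]*1e3,e.round(2),F[:2]@U,F[:2]@V,F[2],o['grip_width']*1e3),'torque',np.round(o['wrist_torque'],2))
E
python3 - <<'E'
from rail import *
rs(); p,r=now(); a=p+[0,0,.055]; rows(a,77.8,g=1,n=5); rows(tgt(-.065,.07),Y,g=1,n=8,p=a,r=r)
E
```

```text
t15.47 s=-135.25 lat(left+)=-62.01 z=15.63 mm | rot [ 1.7981e+02 -2.0000e-02  7.7810e+01] | F along -0.2 left -0.9 up -0.5 w 49.9 torque [-0.06 -0.17  0.03]
5 rows:
0 0 -0.011 0.001 0 0 1; 0 0 -0.011 0.001 0 0 1; 0 0 -0.011 0.001 0 0 1; 0 0 -0.011 0.001 0 0 1; 0 0 -0.011 0.001 0 0 1
8 rows:
0.0086 -0.0079 0.0001 0.001 0 -0.005 1; 0.0086 -0.0079 0.0001 0.001 0 -0.005 1; 0.0087 -0.0079 0.0001 0.001 0 -0.005 1; 0.0087 -0.0079 0.0001 0.001 0 -0.005 1; 0.0087 -0.0078 0.0001 0.001 0 -0.005 1; 0.0087 -0.0078 0.0001 0.001 0 -0.005 1; 0.0087 -0.0078 0.0001 0.001 0 -0.005 1; 0.0088 -0.0078 0.0001 0.001 0 -0.005 1
```

servo_tool:
  moves: "0 0 -0.008 0 0 0 1; 0 0 -0.011 0 0 0 1; 0 0 -0.011 0 0 0 1; 0 0 -0.011 0 0 0 1; 0 0 -0.011 0 0 0 1; 0.004 -0.004 0 0 0 -0.005 1; 0.0086 -0.008 0 0 0 -0.005 1; 0.0087 -0.008 0 0 0 -0.005 1; 0.0087 -0.008 0 0 0 -0.005 1; 0.0087 -0.008 0 0 0 -0.005 1; 0.0087 -0.008 0 0 0 -0.005 1; 0.0087 -0.008 0 0 0 -0.005 1; 0.006 -0.006 0 0 0 -0.005 1; 0 0 0 0 0 0 1; 0 0 0 0 0 0 1; 0 0 0 0 0 0 1"

```text
time_s: 16.8
tool_pos: [0.491, -0.0714, 0.0714]
tool_rot: [-179.9, 0.0, 79.4]
force: [1.0, -1.3, -2.5]
grip_width: 0.0499
```

Run:
```python
from rail import *
rs(); rows(tgt(-.06,.0425),Y,g=1,n=5)
```

```text
t16.80 s=-63.41 lat(left+)=6.00 z=71.38 mm | rot [-1.7994e+02  1.0000e-02  7.9370e+01] | F along -1.1 left -1.2 up -2.5 w 49.9 torque [-0.06 -0.08 -0.02]
5 rows:
0.0007 0.0012 0.0058 0 0 0.003 1; 0.0007 0.0012 0.0058 0 0 0.003 1; 0.0007 0.0012 0.0058 0 0 0.003 1; 0.0007 0.0012 0.0058 0 0 0.003 1; 0.0007 0.0012 0.0058 0 0 0.003 1
```

servo_tool:
  moves: "0 0.0012 0.0058 0 0 0.003 1; 0 0.0012 0.0058 0 0 0.003 1; 0 0.0012 0.0058 0 0 0.003 1; 0 0.0012 0.005 0 0 0.003 1; 0 0.0012 0.003 0 0 0.003 1; 0 0 0 0 0 0 1; 0 0 0 0 0 0 1"

```text
time_s: 17.38
tool_pos: [0.4984, -0.0755, 0.0422]
tool_rot: [-179.9, -0.0, 78.6]
force: [0.5, -0.1, -2.5]
grip_width: 0.0499
```

Run:
```python
from rail import *
rs(); rows(tgt(-.055,.0422),Y,g=1,n=2); d=cam('wrist'); save(d,'w7')
d=cam('scene'); uv=proj(d,[[.5,-.05,.04]])[0].astype(int); x,y=uv
cv2.imwrite('pics/s7.png',cv2.resize(d['img'][y-60:y+60,x-80:x+80,::-1],None,fx=5,fy=5,interpolation=cv2.INTER_CUBIC))
```

```text
t17.38 s=-66.01 lat(left+)=-2.11 z=42.15 mm | rot [-1.7991e+02 -1.0000e-02  7.8620e+01] | F along 0.0 left -0.5 up -2.5 w 49.9 torque [-0.04 -0.02 -0.02]
2 rows:
0.0055 -0.0011 0 -0.002 0 -0.006 1; 0.0055 -0.0011 0 -0.002 0 -0.006 1
```

View pics/w7.png

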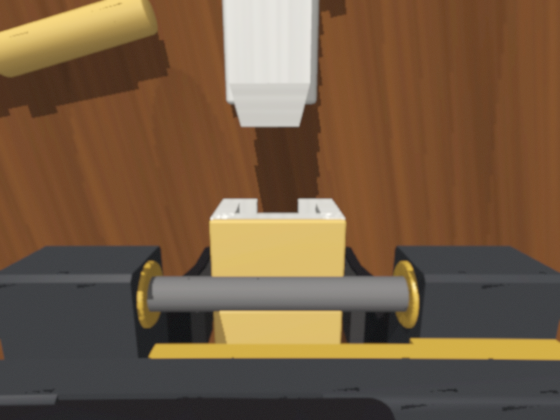

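View pics/s7.png

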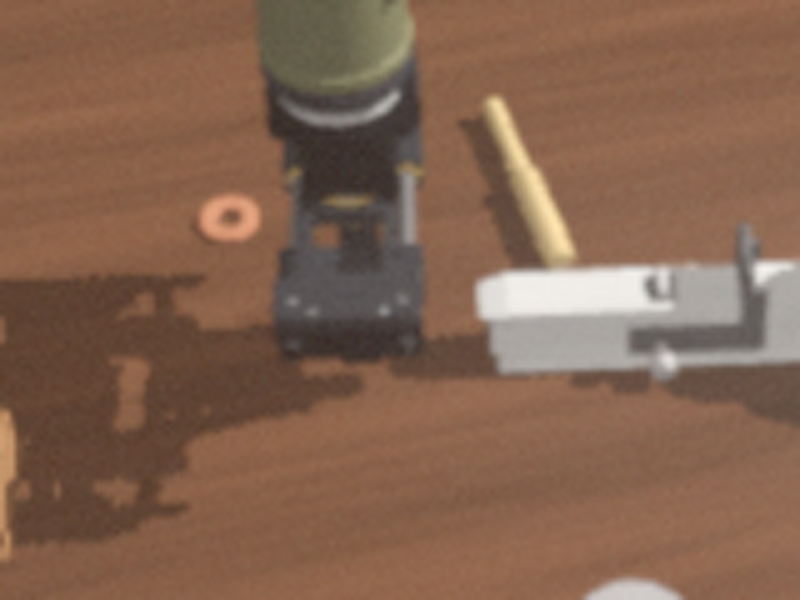

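The rest is lined up about 2 mm right of the rail axis, as measured (wrist: rail tip 240-303 px, rest ahead of it). I'll correct that and advance.

servo_tool:
  moves: "0.002 -0.001 0 -0.002 0 -0.006 1; 0.002 -0.001 0 -0.002 0 -0.006 1; 0.001 -0.0003 0 0 0 0 1; 0.001 0 0 0 0 0 1; 0.001 0 0 0 0 0 1"

```text
time_s: 17.9
tool_pos: [0.4981, -0.0675, 0.0436]
tool_rot: [179.8, 0.0, 79.0]
force: [-0.2, 0.5, -1.3]
grip_width: 0.0501
```

Run:
```python
from rail import *
rs(); rows(tgt(-.02,.0421),Y,g=1,n=8)
```

```text
t17.90 s=-58.20 lat(left+)=-0.23 z=43.59 mm | rot [1.7982e+02 2.0000e-02 7.9010e+01] | F along 0.4 left 0.3 up -1.3 w 50.1 torque [ 0.01 -0.11  0.02]
8 rows:
0.0048 0 0.0002 0.001 0 0 1; 0.0048 0 0.0002 0.001 0 0 1; 0.0048 0 0.0002 0.001 0 0 1; 0.0048 0 0.0002 0.001 0 0 1; 0.0048 0 0.0002 0.001 0 0 1; 0.0048 0 0.0002 0.001 0 0 1; 0.0048 0 0.0002 0.001 0 0 1; 0.0048 0 0.0002 0.001 0 0 1
```

servo_tool:
  moves: "0.004 0 0.0005 0.001 0 0 1; 0.004 0 0.0005 0.001 0 0 1; 0.004 0 0.0005 0.001 0 0 1; 0.004 0 0.0003 0 0 0 1; 0.004 0 0.0002 0 0 0 1; 0.004 0 0 0 0 0 1; 0.003 0 0 0 0 0 1"

```text
time_s: 18.48
tool_pos: [0.504, -0.038, 0.0416]
tool_rot: [179.9, 0.0, 79.0]
force: [-1.0, -1.4, -3.0]
grip_width: 0.0499
```

Run:
```python
from rail import *
rs(); rows(tgt(-.01,.0421),Y,g=1,n=6)
```

```text
t18.48 s=-28.16 lat(left+)=-0.40 z=41.65 mm | rot [1.7987e+02 1.0000e-02 7.9020e+01] | F along -1.6 left 0.7 up -3.0 w 49.9 torque [ 0.   -0.07 -0.02]
6 rows:
0.003 -0.0001 -0.0001 0.001 0 0 1; 0.003 -0.0001 -0.0001 0.001 0 0 1; 0.003 -0.0001 -0.0001 0.001 0 0 1; 0.003 -0.0001 -0.0001 0.001 0 0 1; 0.003 -0.0001 -0.0001 0.001 0 0 1; 0.003 -0.0001 -0.0001 0.001 0 0 1
```

servo_tool:
  moves: "0.003 -0.0001 -0.0001 0.001 0 0 1; 0.003 -0.0001 -0.0001 0 0 0 1; 0.003 -0.0001 -0.0001 0 0 0 1; 0.003 -0.0001 -0.0001 0 0 0 1; 0.003 -0.0001 0 0 0 0 1; 0.003 -0.0001 0 0 0 0 1"

```text
time_s: 18.98
tool_pos: [0.5071, -0.0181, 0.0421]
tool_rot: [179.9, 0.0, 79.0]
force: [0.6, -0.3, -3.2]
grip_width: 0.0499
```

Run:
```python
from rail import *
rs()
```

```text
t18.98 s=-8.01 lat(left+)=0.34 z=42.06 mm | rot [1.7991e+02 2.0000e-02 7.9040e+01] | F along -0.2 left -0.6 up -3.2 w 49.9 torque [-0.04 -0.05 -0.02]
```

servo_tool:
  moves: "0.004 0.0001 0 0 0 0 1; 0.004 0.0001 0 0 0 0 1; 0.004 0 0 0 0 0 1; 0.004 0 0 0 0 0 1; 0.004 0 0 0 0 0 1; 0.004 0 0 0 0 0 1; 0.004 0 0 0 0 0 1; 0.003 0 0 0 0 0 1"

```text
time_s: 19.65
tool_pos: [0.5139, 0.0157, 0.0421]
tool_rot: [179.9, 0.0, 79.0]
force: [0.4, 0.2, -2.8]
grip_width: 0.0501
```

Run:
```python
from rail import *
rs()
```

```text
t19.65 s=26.44 lat(left+)=0.16 z=42.08 mm | rot [1.799e+02 1.000e-02 7.903e+01] | F along 0.3 left -0.4 up -2.8 w 50.1 torque [-0.03 -0.11  0.02]
```

servo_tool:
  moves: "0.004 0 0 0 0 0 1; 0.004 0 0 0 0 0 1; 0.004 0 0 0 0 0 1; 0.004 0 0 0 0 0 1; 0.004 0 0 0 0 0 1; 0.004 0 0 0 0 0 1; 0.004 0 0 0 0 0 1; 0.003 0 0 0 0 0 1; 0.002 0 0 0 0 0 1"

```text
time_s: 20.4
tool_pos: [0.5209, 0.0521, 0.042]
tool_rot: [179.9, -0.0, 79.1]
force: [0.1, -0.4, -2.9]
grip_width: 0.0502
```

Run:
```python
from rail import *
rs()
```

```text
t20.40 s=63.48 lat(left+)=0.29 z=42.04 mm | rot [179.91  -0.    79.06] | F along -0.4 left -0.1 up -2.9 w 50.2 torque [ 0.07 -0.06 -0.03]
```

servo_tool:
  moves: "0.002 0 0 0 0 0 1; 0.002 0 0 0 0 0 1; 0.002 0 0 0 0 0 1; 0.002 0 0 0 0 0 1"

```text
time_s: 20.73
tool_pos: [0.5225, 0.0602, 0.042]
tool_rot: [179.9, 0.1, 79.0]
force: [0.1, -2.0, -0.4]
grip_width: 0.0497
```

servo_tool:
  moves: "0.002 0 0 0 0 0 1; 0.002 0 0 0 0 0 1; 0.002 0 0 0 0 0 1"

```text
time_s: 20.98
tool_pos: [0.5238, 0.0627, 0.0426]
tool_rot: [179.9, 0.3, 78.9]
force: [-2.0, -4.1, 1.4]
grip_width: 0.0496
```

Run:
```python
from rail import *
rs()
```

```text
t20.98 s=74.51 lat(left+)=-0.53 z=42.57 mm | rot [179.91   0.34  78.91] | F along -4.4 left 1.2 up 1.4 w 49.6 torque [-0.79  0.17  0.02]
```

servo_tool:
  moves: "0.003 -0.0003 0 0 0.006 0 1; 0.003 -0.0002 0 0 0.006 0 1; 0.003 0 0 0 0.003 0 1"

```text
time_s: 21.23
tool_pos: [0.5256, 0.0694, 0.0433]
tool_rot: [179.9, 0.1, 78.8]
force: [-2.1, -1.0, 2.4]
grip_width: 0.0502
```

Run:
```python
from rail import *
rs()
```

```text
t21.23 s=81.44 lat(left+)=-1.06 z=43.27 mm | rot [1.7986e+02 6.0000e-02 7.8750e+01] | F along -1.3 left 1.8 up 2.4 w 50.2 torque [-0.36  0.35  0.13]
```

servo_tool:
  moves: "0.002 -0.0005 0 0 0 -0.003 1; 0.002 -0.0004 0.0003 0 0 -0.003 1; 0.002 -0.0003 0.0003 0 0 0 1; 0.002 0 0 0 0 0 1"

```text
time_s: 21.57
tool_pos: [0.5275, 0.0806, 0.0436]
tool_rot: [179.7, -0.1, 79.0]
force: [-0.0, -2.4, -0.0]
grip_width: 0.0494
```

Run:
```python
from rail import *
rs()
```

```text
t21.57 s=92.73 lat(left+)=-0.75 z=43.55 mm | rot [ 1.7969e+02 -1.3000e-01  7.8990e+01] | F along -2.4 left -0.5 up -0.0 w 49.4 torque [-0.59 -0.   -0.01]
```

servo_tool:
  moves: "0 -0.0004 0.0005 0.002 -0.002 0 1; 0 -0.0003 0.0005 0 0 0 1"

```text
time_s: 21.73
tool_pos: [0.5277, 0.0826, 0.0431]
tool_rot: [179.7, -0.2, 79.1]
force: [0.6, -1.0, 2.4]
grip_width: 0.0497
```

Run:
```python
from rail import *
rs()
```

```text
t21.73 s=94.73 lat(left+)=-0.55 z=43.08 mm | rot [179.65  -0.19  79.07] | F along -0.9 left -0.7 up 2.4 w 49.7 torque [-0.18 -0.08  0.01]
```

servo_tool:
  moves: "0.001 -0.0002 0 0.002 -0.003 0 1"

```text
time_s: 21.82
tool_pos: [0.5279, 0.0842, 0.0432]
tool_rot: [179.7, -0.2, 79.1]
force: [0.4, 0.4, 2.7]
grip_width: 0.05
```

Run:
```python
from rail import *
rs()
```

```text
t21.82 s=96.39 lat(left+)=-0.46 z=43.24 mm | rot [ 1.7968e+02 -1.5000e-01  7.9090e+01] | F along 0.5 left -0.3 up 2.7 w 50.0 torque [ 0.15 -0.12 -0.02]
```

servo_tool:
  moves: "0.001 -0.0002 0 0.002 -0.003 0 1"

```text
time_s: 21.9
tool_pos: [0.5283, 0.0867, 0.0435]
tool_rot: [179.7, -0.2, 79.1]
force: [1.4, 2.8, -0.6]
grip_width: 0.0501
```

Run:
```python
from rail import *
rs()
```

```text
t21.90 s=98.93 lat(left+)=-0.34 z=43.50 mm | rot [179.7   -0.18  79.11] | F along 3.0 left -0.8 up -0.6 w 50.1 torque [ 0.61 -0.18  0.01]
```

servo_tool:
  moves: "0.001 -0.0002 0 0 -0.003 0 1"

```text
time_s: 21.98
tool_pos: [0.528, 0.0886, 0.0432]
tool_rot: [179.7, -0.1, 79.1]
force: [0.7, 0.9, -2.3]
grip_width: 0.0498
```

Run:
```python
from rail import *
rs()
```

```text
t21.98 s=100.68 lat(left+)=0.30 z=43.22 mm | rot [ 1.7974e+02 -1.4000e-01  7.9140e+01] | F along 1.0 left -0.5 up -2.3 w 49.8 torque [-0.09 -0.1   0.  ]
```

The force along the rail turned positive (drawn on) and the lift vanished, so the roller is dropping in the notch. Hold and check.

servo_tool:
  moves: "0 0 0 0 0 0 1"

```text
time_s: 22.07
tool_pos: [0.5274, 0.0893, 0.0427]
tool_rot: [179.8, -0.1, 79.2]
force: [0.1, -0.7, -2.1]
grip_width: 0.0498
```

Run:
```python
from rail import *
rs()
```

```text
t22.07 s=101.23 lat(left+)=1.06 z=42.70 mm | rot [ 1.7981e+02 -1.4000e-01  7.9190e+01] | F along -0.6 left -0.2 up -2.1 w 49.8 torque [-0.05 -0.09  0.04]
```

servo_tool:
  moves: "0 0 0 0 0 0 1"

```text
time_s: 22.15
tool_pos: [0.5267, 0.0893, 0.0421]
tool_rot: [179.9, -0.1, 79.2]
force: [1.6, 0.2, -1.9]
grip_width: 0.0497
```

Run:
```python
from rail import *
rs()
```

```text
t22.15 s=101.16 lat(left+)=1.72 z=42.07 mm | rot [ 1.7988e+02 -1.2000e-01  7.9210e+01] | F along 0.5 left -1.5 up -1.9 w 49.7 torque [-0.16 -0.57 -0.04]
```

servo_tool:
  moves: "0 0.001 0 0 0 0 1; 0 0.0005 0 0 0 0 1; 0 0 0 0 0 0 1"

```text
time_s: 22.4
tool_pos: [0.5272, 0.089, 0.0409]
tool_rot: [-180.0, -0.1, 79.2]
force: [0.6, 1.1, -1.4]
grip_width: 0.0496
```

Run:
```python
from rail import *
rs(); d=cam('wrist'); save(d,'w8'); np.savez('/tmp/w8.npz',**d)
```

```text
t22.40 s=100.91 lat(left+)=1.19 z=40.95 mm | rot [-1.7999e+02 -1.0000e-01  7.9210e+01] | F along 1.1 left -0.3 up -1.4 w 49.6 torque [ 0.17 -0.19  0.03]
```

View pics/w8.png

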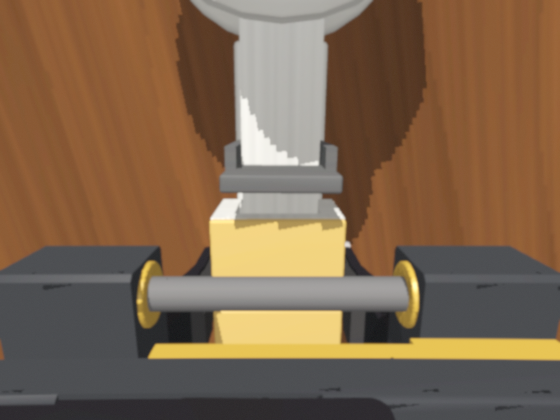

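The rest sits just short of the fence (fence at row ~180, rest's lead edge at ~205) and the fingers are clear. Centre it and release.

servo_tool:
  moves: "0 0.0008 -0.0008 0 0 0 1; 0 0.0003 -0.0003 0 0 0 1; 0 0 0 0 0 0 -1; 0 0 0 0 0 0 -1; 0 0 0 0 0 0 -1; 0 0 0 0 0 0 -1; 0 0 0 0 0 0 -1; 0 0 0 0 0 0 -1"

```text
time_s: 23.12
tool_pos: [0.5295, 0.0878, 0.0434]
tool_rot: [179.9, -0.1, 79.1]
force: [-0.1, -0.8, -0.1]
grip_width: 0.0816
```

Run:
```python
from rail import *
rs(); d=cam('wrist'); save(d,'w9'); np.savez('/tmp/w9.npz',**d)
```

```text
t23.12 s=100.22 lat(left+)=-1.35 z=43.43 mm | rot [ 1.7988e+02 -7.0000e-02  7.9150e+01] | F along -0.8 left -0.0 up -0.1 w 81.6 torque [-0.05 -0.06 -0.02]
```

View pics/w9.png

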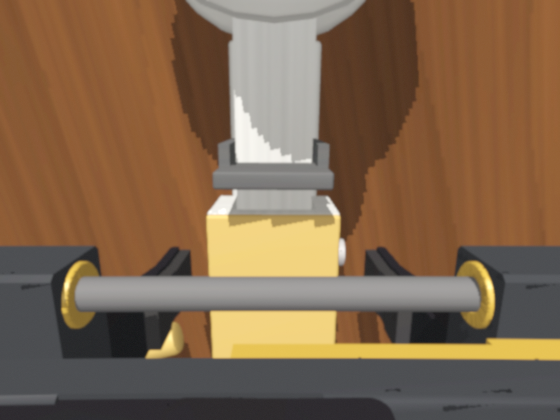

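Released. Rise straight up, then back off to look.

servo_tool:
  moves: "0 0 -0.004 0 0 0 -1; 0 0 -0.008 0 0 0 -1; 0 0 -0.012 0 0 0 -1; 0 0 -0.016 0 0 0 -1; 0 0 -0.02 0 0 0 -1; 0 0 -0.025 0 0 0 -1; 0 0 -0.03 0 0 0 -1; -0.02 0 -0.03 0 0 0 -1; -0.035 0 -0.01 0 0 0 -1; -0.035 0 0 0 0 0 -1; -0.03 0 0 0 0 0 -1; 0 0 0 0 0 0 -1; 0 0 0 0 0 0 -1; 0 0 0 0 0 0 -1"

```text
time_s: 24.33
tool_pos: [0.5078, -0.0312, 0.2218]
tool_rot: [179.0, -0.1, 79.6]
force: [0.1, 0.1, 0.3]
grip_width: 0.087
```

Run:
```python
from rail import *
rs(); d=cam('wrist'); save(d,'w10'); np.savez('/tmp/w10.npz',**d)
d=cam('scene'); save(d,'scene2'); d=cam('side'); save(d,'side3'); np.savez('/tmp/side3.npz',**d)
cv2.imwrite('pics/s3c.png',cv2.resize(d['img'][190:300,190:330,::-1],None,fx=5,fy=5,interpolation=cv2.INTER_CUBIC))
```

```text
t24.33 s=-20.78 lat(left+)=-2.87 z=221.76 mm | rot [ 1.7902e+02 -1.2000e-01  7.9640e+01] | F along 0.1 left -0.1 up 0.3 w 87.0 torque [-0.01 -0.09  0.  ]
```

View pics/w10.png

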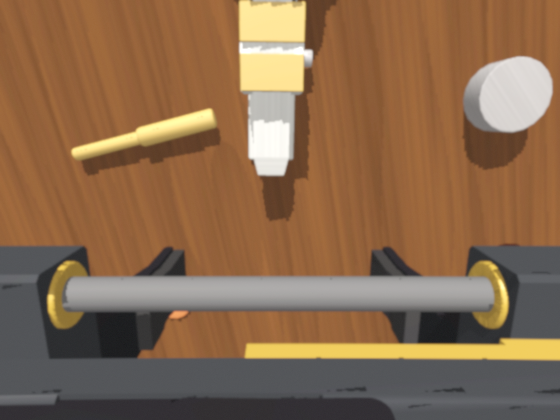

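View pics/s3c.png

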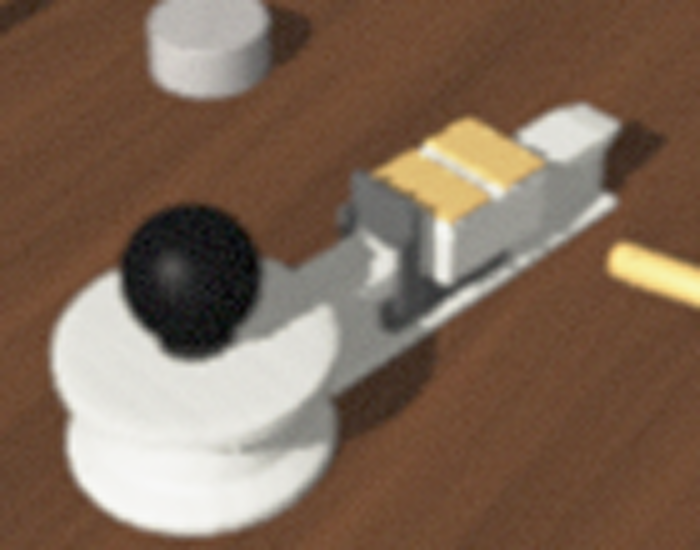

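View pics/scene2.png

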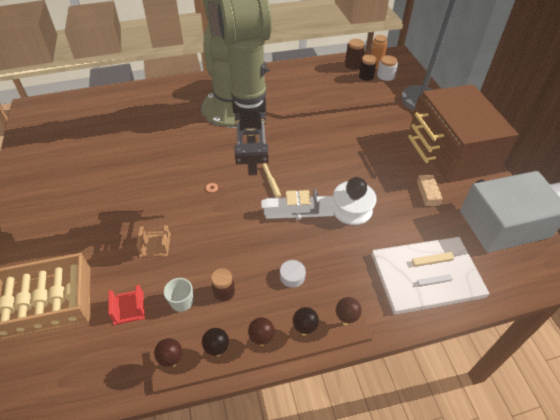

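servo_tool:
  moves: "0.02 -0.002 0 0.01 0 0 -1; 0.025 0 0 0.01 0 0 -1; 0.015 0 0 0 0 0 -1; 0 0 0 0 0 0 -1; 0 0 0 0 0 0 -1; 0 0 0 0 0 0 -1; 0 0 0 0 0 0 -1"

```text
time_s: 25.07
tool_pos: [0.5154, 0.0368, 0.2194]
tool_rot: [180.0, -0.2, 80.3]
force: [0.1, 0.2, 0.5]
grip_width: 0.0871
```

Run:
```python
from rail import *
from top import rect
rs(); d=cam('wrist'); save(d,'w11'); np.savez('/tmp/w11.npz',**d)
P=cloud(d).reshape(-1,3); s=(P[:,:2]-M)@U; w=(P[:,:2]-M)@V
m=(P[:,2]>.059)&(P[:,2]<.0685)&(s>.03)&(s<.142)&(abs(w)<.04); t=P[m]
r=cv2.minAreaRect(np.c_[s[m],w[m]].astype(np.float32)*1000); print('rest in rail frame',r,'z',np.percentile(t[:,2],[5,50,95]))
A=np.c_[s[m]-s[m].mean(),w[m],np.ones(m.sum())]; k=np.linalg.lstsq(A,t[:,2],rcond=None)[0]; print('tilt deg along,across',np.degrees(k[:2]))
f=(P[:,2]>.069)&(s>.12)&(s<.17)&(abs(w)<.02); print('fence s',np.percentile(s[f],[1,50,99])*1000,P[f,2].max())
tp=(P[:,2]>.03)&(P[:,2]<.045)&(abs(w)<.008)&(s>-.02)&(s<.03); print('mouth s',s[tp].min()*1000)
```

```text
t25.07 s=47.43 lat(left+)=2.69 z=219.40 mm | rot [179.95  -0.22  80.34] | F along 0.2 left -0.1 up 0.5 w 87.1 torque [-0.06 -0.14  0.03]
rest in rail frame ((102.08666229248047, -0.13204002380371094), (63.784080505371094, 49.56620407104492), 0.10034363716840744) z [0.05980271 0.06333976 0.06458706]
tilt deg along,across [ 0.12955718 -0.06632108]
fence s [145.76795387 148.44333273 151.66945067] 0.07774970268608739
mouth s -0.18707574124790838
```

View pics/w11.png

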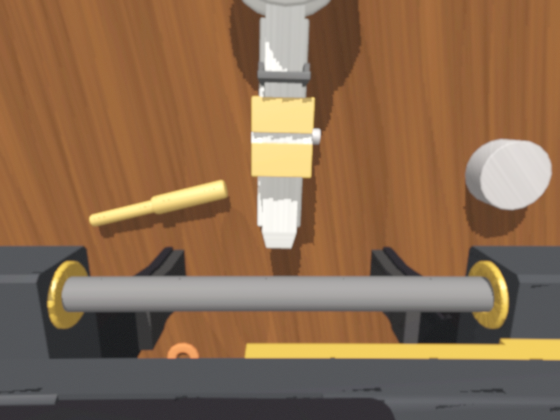

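The wrist view shows the rest home: stripe level with the knob and roller (~row 136), fence at row 75. It measures centre 102.1 mm against roller 102, a fence gap of 11.8 mm (expected 12) and tilt under 0.15°. Last, a bystander check before I hand in.

Run:
```python
from h import *
a=cv2.imread('pics/scene0.png');b=cv2.imread('pics/scene2.png')
for n,(x,y) in dict(washer=(212,188),cup=(180,295),jar=(222,283),tin=(292,273),block=(430,190),cradle=(154,240),table=(355,205),burn=(272,180),red=(127,304)).items():
    t=a[y-14:y+14,x-14:x+14]; r=cv2.matchTemplate(b[y-24:y+24,x-24:x+24],t,cv2.TM_CCOEFF_NORMED); _,v,_,l=cv2.minMaxLoc(r); print(n,'shift px',l[0]-10,l[1]-10,'%.2f'%v)
print(env.sign_off())
```

```text
washer shift px 0 0 0.99
cup shift px 0 0 1.00
jar shift px 0 0 1.00
tin shift px 0 0 1.00
block shift px 0 0 1.00
cradle shift px -5 -5 0.40
table shift px 0 0 1.00
burn shift px 0 0 1.00
red shift px 0 0 0.99
the job is handed in; nothing more can be done
None
```

The rest is clicked home on the T-rail and released, and the job is handed in. I lifted it from the wooden cradle by its ends, put it down on the bench, took it again by its sides and slid it onto the rail from the mouth. I stopped when the force along the rail reversed and then fell away, which showed the roller dropping into the notch. The last clock reading before hand-in was 25 s of the 72 allowed.

Last checks, from the wrist camera:
- **Position:** the rest's middle is 102.1 mm from the mouth, and the roller measured about 102 mm.
- **Fence gap:** it came out at 11.8 mm, where 12 mm is expected at home.
- **Flatness:** tilt is under 0.15°, and the gripper was clear of the rest with no force on it.
- **Other things on the bench:** the washer, cup, jar, tin, cork block, turntable, burnisher stick and red cradle showed no shift in the before/after scene pictures.

One check disagreed: the wooden cradle matched poorly (0.40), which I put down to it being empty now. It is fixed and looked to be in the same place in the last scene picture. I could not read the roller's own travel, so the click rests on the forces and the measured position.

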